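# Unlock the bead sifter's tab-lock dial and open its catch drawer

### The arm

A 6-joint arm with a two-finger parallel gripper is mounted at the origin on the work surface. World frame = base frame: x ahead of the robot, y to its left, z up, the work surface at z = 0. Lengths are in m, angles in degrees, forces in N, time in s.
With the tool pointing down it reaches from about 0.4 to 0.825 m from the base axis. Payload 7 kg.
Tool frame: the origin (TCP) lies on the centre line of the jaws, within the pads' length; the fingertips stand r.nose_length ahead of it and the grasp point (between the pads) lies 2 mm behind it (r.nose_length is the distance from the TCP to the fingertips, in m); z points along the fingers, y is the direction in which the jaws open and shut (so a half turn about z gives the same grasp; the last joint's range is limited). The gripper opens to 88 mm and grips with 3 to 60 N. Pads are 19 mm wide; open, the fingers measure 130 mm over their backs; the gripper's body (78 mm by 193 mm) begins 47 mm behind the grasp point.
Start: joints at [84.918, 20.546, 0.682, 0, -70.136, -16.507], TCP at [0.248, 0.628, 0.244] pointing down, gripper open.
Joint ranges: [-176.03, 176.03], [-82.01, 121.73], [-58.28, 71.71], [-173.87, 95.51], [-174.79, -0.11], [-173.66, 173.66]. Speed limits (degrees/s): [136.94, 136.94, 172.46, 180, 180, 180].

### API

Orientations are given as [roll, pitch, yaw] about the fixed x, y, z axes, in that order (R = Rz(yaw) Ry(pitch) Rx(roll)).
In Python, from plant import r gives the robot as it stands.
- The arm moves only by the tool apply_moves, never from a script. Its argument "targets" is a list of rows, each a list of 3 entries, a list of its own where there are three numbers: the shift along the tool's x, y, z scaled (see below), then the turn, a rotation vector about the tool's x, y, z scaled (see below), then the finger opening in mm, from 0 to 87.6. A call has 1 to 5 rows; each row shifts and turns the pose as measured when the row begins, along the tool's axes as they then stand; what a row does not reach is not made up. The controller multiplies each number of a shift by 0.04 m and each number of a turn by 8 degrees. A row lasts 1/10 s, in which the tool goes at most 50 mm and 8.59 degrees, less where a joint would pass 70% of its speed; a pose out of reach is approached as far as the arm can. A call with a number of a shift or a turn outside -1 to 1 is refused whole. A call with a gripper value outside its range is refused whole. The fingers move at their own pace and stop on an object; "squeeze" is the grip in N (left out, the last holds). Time passes only in rows, so rows that do not move let the fingers close. It gives the time, the measured TCP pose, the force and the opening at its end, in the units of the state.
- r.get_state(): the state, without advancing time (a new reading comes with each control period).
- r.capture(name): name is "side" or "top"; returns a dict with "img" (480x640x3 uint8, blue, green, red), "z_map" (480x640 float32, m along the optical axis (not along the pixel's ray), 0 where there is no reading), "fx", "fy", "cx", "cy" (pixels), "camera_from_world" (4x4, takes a point from world to camera coordinates). Camera axes: x right, y up, looking along -z (the intrinsics and any distortion apply to the point x, -y, -z); pixel columns grow to the right and rows downward; lengths in m; the calibration is good to about 2 mm. A picture is of the moment at which its call begins.
- r.close_job(): hands the job in, once; it reports no verdict.
The state is a dict: "time_s": time; "joints": joint angles; "qd": joint speeds; "joint_torque": joint torques, N m; "tcp_pos": TCP position; "eef_rot": TCP orientation; "contact_force": force on the tool from outside, world axes, zero at the start; "moment": the same for the moment, N m; "gripper_width": finger opening in m.
Only numpy, scipy, OpenCV 4.12 (cv2) and the standard library are available. Lean on these libraries where they do the work, as an engineer would, in place of code of your own. Each camera call takes 0.05 s, during which the arm holds its last target.

### The job

Open the catch drawer of the grey bead sifter, which its dial keeps locked: pinch the dial's two spring tabs together, gently because a hard squeeze breaks them, and turn the dial counter-clockwise to its second notch, which you must find by feel and where the tabs spring fully back out. Leave the dial latched there, then pull the drawer out to its stop and let go. Do not disturb the things standing around.

Things in the scene. Friction and masses are not known exactly. Their poses are not given: they have to be found in the camera images.
- sifter: Grey bead sifter, fixed, 92 mm high to its flat deck. Origin: at table height under the dial's axis; x to its back, y to its left. Front face at x = -65 mm, back at +150, sides at y = +-110. A clear hopper of brass beads, 50 mm high, stands on the deck from x = 88 mm back; nothing else is within 75 mm of the dial's axis.
- dial (a joint): Turn of the dial, rad, about the sifter's z: 0 as found in its first notch, growing counter-clockwise seen from above, end at 1.6; friction 0.06 N m, it stays where left. Tabs out, it is locked with +-0.05 rad play. The second notch is unseen, set each time between 0.9 and 1.4 rad; it surely takes the tabs within 0.05 rad either side. The drawer is freed from 0.6 rad on. Turning back is allowed.
- dial_grip (a point): Point on the dial's axis 24 mm above the deck, at the tabs' mid height; turns with the dial: its y runs from tab b to tab a, its -x to the white pointer mark. The dial has a black disc foot 70 mm across, top 5 mm above the deck, and a black block 48 mm along x by 26 mm along y, top 38 mm above the deck, with a tab on each y side.
- tab_a: Bare aluminium ribbed release tab on the dial's +y side: plate 20 mm wide, 28 mm high (8 to 36 mm above the deck), 6 mm thick. Origin: centre of its outer face, y outward. Free, the two outer faces are 56 mm apart. Each slides in 7 mm to a stop (42 mm apart) against a spring, 3.5 N at first, 8.4 N at the stop. The gripper loading a tab with more than 25 N breaks it.
- tab_b: The same tab on the -y side, its y also outward. Both tabs must be in by 4.5 mm or more to leave a notch. Between notches and past the second, an inner ring keeps them in by 4.5 mm (47 mm apart, pushing out with 6.7 N each) even when let go. At a notch they spring fully out if not held in harder than their springs; held in, they pass over it.
- drawer (a joint): How far the white catch drawer is out, in m: 0 shut, stop at 0.080. Slides along the sifter's -x with about 2 N friction; while locked it has about 4 mm of play.
- drawer_handle (a point): Middle of the drawer's steel bar handle: a round bar 10 mm thick, 84 mm long along the sifter's y, 62 mm above the table, its axis 43 mm in front of the drawer's front face, on two end posts. Moves with the drawer.
- spool: Bystander: thread spool, 34 mm across, 32 mm high, on the sifter's deck at its back left corner.
- awl: Bystander: hand tool lying on the table left of the drawer.
- bead_box: Bystander: open cardboard box of beads, 100 x 120 x 45 mm, left of the sifter.
- tape: Bystander: ring of white tape, 90 mm across, 20 mm high, right of the drawer.
- jar: Bystander: amber glass jar, 56 mm across, 85 mm high, right of the sifter.
- bell_box: Bystander: open cardboard box of brass bells, 100 x 100 x 35 mm, right of the sifter.

How it is judged (in metres and radians):
On the way, in this order (a step that is already met when the one before it is completed fails the run):
1. the dial is latched in its second notch: turned beyond 0.75 rad with both tabs fully out (value of joint dial above 0.75 rad and distance between tab_a and tab_b above 0.0545 m), for 0.2 s.
2. the drawer is pulled out to its stop (value of joint drawer above 0.072 m), for 0.2 s.
At the end, for the whole second after the job is handed in: The dial stands in its second notch (beyond 0.75 rad) with both tabs out (outer faces more than 54.5 mm apart), and the drawer is at rest, out by more than 72 mm of its 80 mm (all of step 1 and value of joint drawer above 0.072 m and velocity of joint drawer below 0.01 m/s); the robot touches nothing.
It fails at once if a tab is loaded with more than 25 N by the gripper (contact force between the fingers and tab_a above 25 N or contact force between the fingers and tab_b above 25 N).
It fails at once if a bystander is moved by more than 20 mm (distance of any of spool, awl, bead_box, tape, jar, bell_box from where it was at the start of the episode above 0.02 m).
It also fails if it takes over 54 s, if anything falls off the work surface, if the arm or the gripper's body presses on something with over 40 N, if the wrist force passes 120 N, or if a joint passes its speed limit or range.

## Working session

There is one attempt and no reset: what is moved stays moved. The work goes in short steps, Python scripts to look and compute and a tool call to move; the robot and the scene stay as the last step left them, time stands still between calls to the robot, and variables do not carry over. Pictures are saved under pics/ and viewed, and the job is handed in when it is done.

Besides the shell and the picture viewer there is one more tool, called after "Request:" as a command line: name --argument value ..., lists and objects as JSON in quotes. apply_moves: Moves the arm, as the interface text tells. Its arguments: {"type":"object","properties":{"targets":{"type":"array","items":{"type":"array"}},"squeeze":{"type":"number"}},"required":["targets"]}

```bash
ls; mkdir -p pics
python3 - <<'E'
from plant import r
import cv2,numpy as np
print(r.get_state(), r.nose_length)
for n in("top","side"):
    c=r.capture(n); cv2.imwrite(f"pics/{n}0.png",c["img"]); np.savez(f"{n}0.npz",**c)
    print(n,c["fx"],c["fy"],c["cx"],c["cy"],np.round(c["camera_from_world"],4).tolist(),[k for k in c])
E
```

```text
pics
{'time_s': 0.0, 'joints': array([ 8.49195781e+01,  2.05923807e+01,  6.33810199e-01, -2.01916565e-02,
       -7.01341355e+01, -1.65057063e+01]), 'qd': array([-0.05712658,  0.06403453, -0.04584833, -0.06180412,  0.00249374,
       -0.16321692]), 'joint_torque': array([-2.39096429e-03, -5.82713592e+01,  2.93059856e+01,  6.99760705e+00,
        6.95106952e-03, -1.64217281e-04]), 'tcp_pos': array([0.24819883, 0.627227  , 0.24261203]), 'eef_rot': array([ 1.79905721e+02, -8.14225358e-03, -2.15929984e+01]), 'contact_force': array([-0.41658793,  0.63582496, -0.62320899]), 'moment': array([0.01353836, 0.02895657, 0.06079523]), 'gripper_width': 0.08784221151087977} 0.017
top 551.8729062340727 551.8729062340727 322.32720953686896 245.45815365056674 [[0.0518, -0.9986, -0.0059, 0.0356], [0.9756, 0.0493, 0.2138, -0.5958], [-0.2132, -0.0168, 0.9769, -1.0969], [0.0, 0.0, 0.0, 1.0]] ['img', 'z_map', 'fx', 'fy', 'cx', 'cy', 'camera_from_world']
side 556.5467342147134 556.5467342147134 333.22123980462493 238.62198441337657 [[-0.9397, -0.3418, 0.0077, 0.5459], [0.2183, -0.5825, 0.783, -0.173], [-0.2632, 0.7375, 0.622, -0.8492], [0.0, 0.0, 0.0, 1.0]] ['img', 'z_map', 'fx', 'fy', 'cx', 'cy', 'camera_from_world']
```

View pics/top0.png

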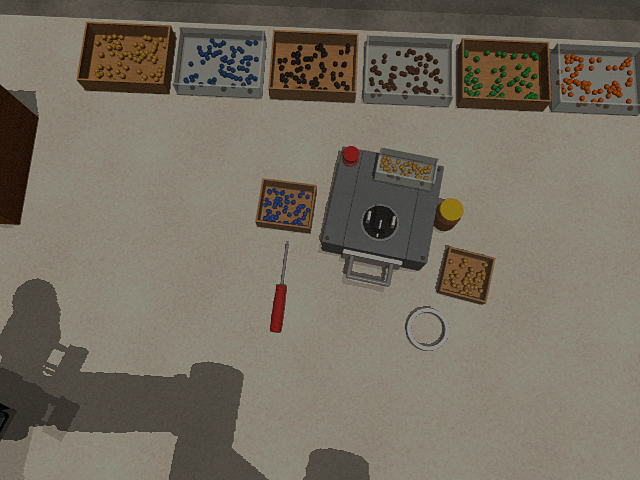

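View pics/side0.png

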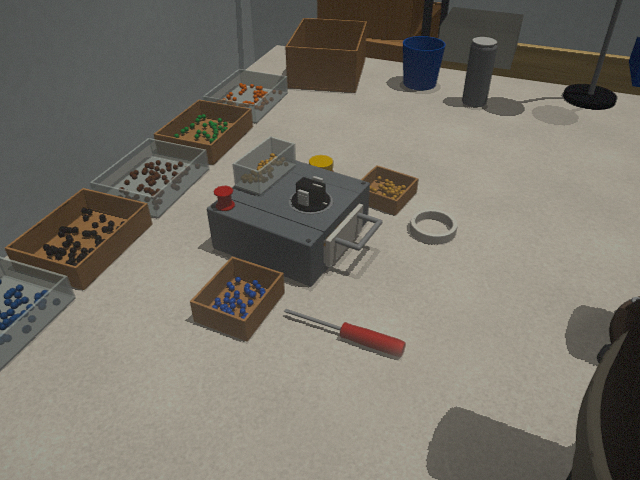

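The top view shows the sifter with its dial at about (380,222), the drawer handle at about (368,270) and the yellow-lidded jar at (451,211). The front faces the robot, and the side view agrees. I'll zoom in on the dial and measure it.

```bash
cat > h.py <<'E'
import numpy as np,cv2
def load(n): return dict(np.load(n,allow_pickle=True))
def ray(c,u,v):
    T=c["camera_from_world"];R=T[:3,:3];t=T[:3,3]
    d=np.array([(u-c["cx"])/c["fx"],-(v-c["cy"])/c["fy"],-1.0])
    return -R.T@t, R.T@d
def onplane(c,u,v,z):
    o,d=ray(c,u,v); return o+d*(z-o[2])/d[2]
def byz(c,u,v):
    o,d=ray(c,u,v); return o+d*float(c["z_map"][int(round(v)),int(round(u))])
def proj(c,p):
    T=c["camera_from_world"];q=T[:3,:3]@np.asarray(p)+T[:3,3]
    return c["cx"]+c["fx"]*q[0]/-q[2], c["cy"]-c["fy"]*q[1]/-q[2]
E
python3 - <<'E'
from h import *
c=load("top0.npz"); im=c["img"]
cr=im[140:300,310:470]; cv2.imwrite("pics/crop0.png",cv2.resize(cr,(800,800),interpolation=cv2.INTER_CUBIC)[:600])
s=load("side0.npz"); cv2.imwrite("pics/crops0.png",cv2.resize(s["img"][130:280,200:400],(800,600),interpolation=cv2.INTER_CUBIC))
# black foot
hsv=cv2.cvtColor(im,cv2.COLOR_BGR2HSV)
m=(im.max(2)<45).astype(np.uint8); m[:,:330]=0;m[:,430:]=0;m[:180]=0;m[245:]=0
print(m.sum())
k=np.argwhere(m); print(k.min(0),k.max(0))
cn,_=cv2.findContours(m,cv2.RETR_EXTERNAL,cv2.CHAIN_APPROX_NONE)
a=max(cn,key=cv2.contourArea); print(cv2.fitEllipse(cv2.convexHull(a)))
for (u,v) in [(350,180),(350,230),(340,245),(420,250),(380,222),(372,218),(388,225),(345,262),(369,283)]: print((u,v),im[v,u],np.round(byz(c,u,v),4))
E
```

```text
753
[183 330] [244 418]
((379.3707580566406, 221.68492126464844), (32.67432403564453, 33.50617218017578), 94.95710754394531)
(350, 180) [75 79 75] [0.7315 0.0146 0.0912]
(350, 230) [77 76 76] [0.6215 0.0103 0.0968]
(340, 245) [64 68 66] [0.5894 0.0294 0.0946]
(420, 250) [74 73 75] [ 0.5876 -0.1346  0.0927]
(380, 222) [114 119 119] [ 0.6315 -0.0475  0.1344]
(372, 218) [13 21 19] [ 0.6487 -0.0339  0.099 ]
(388, 225) [20 20 20] [ 0.636  -0.0674  0.0969]
(345, 262) [58 66 73] [0.572  0.0152 0.0022]
(369, 283) [122 137 150] [ 0.5283 -0.0393  0.0006]
```

View pics/crop0.png

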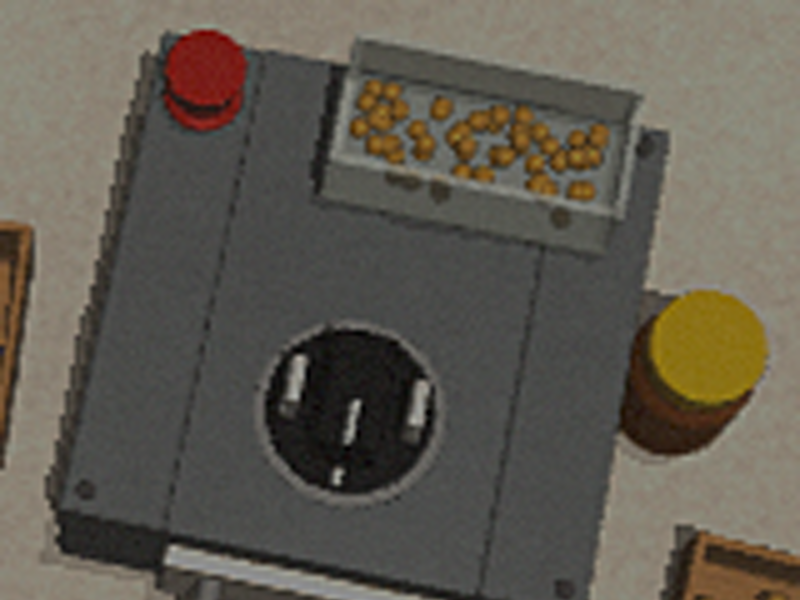

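View pics/crops0.png

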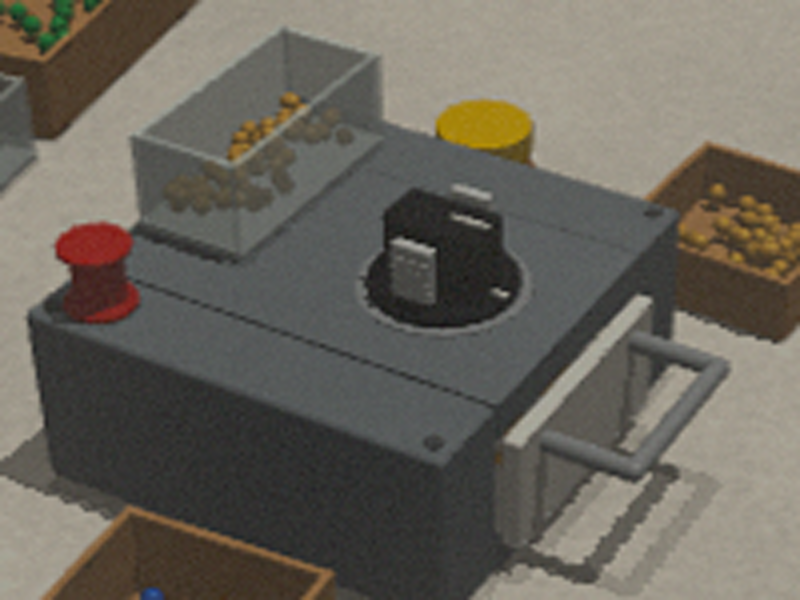

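Run:
```python
from h import *
def deck_yaw(c):
    pass
for n,win in (("top0.npz",(195,245,355,405)),("side0.npz",(170,220,285,335))):
    c=load(n); im=c["img"]; g=im.min(2)
    y0,y1,x0,x1=win
    m=np.zeros(g.shape,np.uint8); m[y0:y1,x0:x1]=(g[y0:y1,x0:x1]>95)
    k,l,st,ce=cv2.connectedComponentsWithStats(m)
    for i in range(1,k):
        if st[i,4]>3:
            print(n,ce[i],st[i], "z.130",np.round(onplane(c,*ce[i],.128),4),"byz",np.round(byz(c,*ce[i]),4))
c=load("top0.npz"); 
# foot rim
print("foot centre", onplane(c,379.4,221.7,.097))
# deck corners from crop
P={k:onplane(c,310+u/5,140+v/5,.092) for k,(u,v) in dict(BL=(165,38),FL=(58,510),BR=(667,130),FR=(590,600)).items()}
for k,v in P.items(): print(k,np.round(v,4))
for a,b in(("FL","BL"),("FR","BR")):
    d=P[b]-P[a]; print(np.linalg.norm(d),np.degrees(np.arctan2(d[1],d[0])))
d=P["BL"]-P["BR"]; print(np.linalg.norm(d),np.degrees(np.arctan2(d[1],d[0]))-90)
d=P["FL"]-P["FR"]; print(np.linalg.norm(d),np.degrees(np.arctan2(d[1],d[0]))-90)
print(sum(P.values())/4)
cv2.imwrite("pics/handle.png",cv2.resize(c["img"][235:295,325:425],(800,480),interpolation=cv2.INTER_CUBIC))
```

```text
top0.npz [381.  204.8] [379 204   5   2   5] z.130 [ 0.6692 -0.049   0.128 ] byz [ 0.6804 -0.0523  0.0908]
top0.npz [391.5 209.5] [389 207   6   6   6] z.130 [ 0.6604 -0.0704  0.128 ] byz [ 0.6708 -0.0742  0.0927]
top0.npz [368.85714286 215.14285714] [367 211   4   9  21] z.130 [ 0.6463 -0.0253  0.128 ] byz [ 0.6459 -0.0251  0.1295]
top0.npz [393.45454545 220.36363636] [392 216   4   9  22] z.130 [ 0.638  -0.0749  0.128 ] byz [ 0.6388 -0.0752  0.1249]
top0.npz [380. 224.] [379 220   3   9  13] z.130 [ 0.6291 -0.0481  0.128 ] byz [ 0.6283 -0.0479  0.1309]
top0.npz [395.2 230. ] [394 228   3   5   5] z.130 [ 0.6182 -0.0788  0.128 ] byz [ 0.6274 -0.083   0.0919]
top0.npz [368.125 235.375] [366 233   6   5   8] z.130 [ 0.6045 -0.0252  0.128 ] byz [ 0.6125 -0.0274  0.0949]
top0.npz [377.25 234.75] [377 234   2   3   4] z.130 [ 0.6067 -0.0433  0.128 ] byz [ 0.6137 -0.0457  0.0994]
top0.npz [388.5 236.8] [385 234   8   6  10] z.130 [ 0.6036 -0.0658  0.128 ] byz [ 0.6124 -0.0696  0.0917]
top0.npz [376.  238.8] [374 238   5   2   5] z.130 [ 0.5983 -0.0411  0.128 ] byz [ 0.6071 -0.0442  0.0906
[... 719 characters left out ...]
e0.npz [291.08333333 195.91666667] [289 193   5   6  12] z.130 [ 0.659  -0.0025  0.128 ] byz [ 0.6818 -0.0516  0.0915]
side0.npz [313.0619469  206.56637168] [289 192  45  22 113] z.130 [0.6126 0.0135 0.128 ] byz [ 0.6293 -0.0276  0.0968]
side0.npz [324.75 202.75] [324 202   3   2   4] z.130 [ 0.5984 -0.0036  0.128 ] byz [ 0.6139 -0.0447  0.0975]
foot centre [ 0.64213062 -0.04950868  0.097     ]
BL [0.8031 0.0325 0.092 ]
FL [0.5944 0.0674 0.092 ]
BR [ 0.7721 -0.1816  0.092 ]
FR [ 0.5677 -0.1513  0.092 ]
0.21161799727462904 -9.490386385818866
0.20662444318406553 -8.436585238673521
0.2163385302021084 -8.228589770239338
0.22030389839197165 -6.942769286838356
[ 0.68434179 -0.05823325  0.092     ]
```

View pics/handle.png

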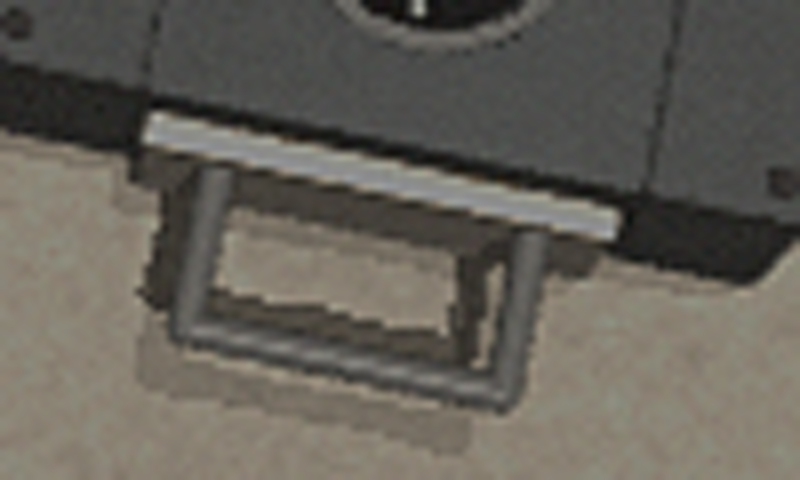

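```bash
cat >> h.py <<'E'
from scipy.spatial.transform import Rotation as Ro
def plan(st,pos,yaw,n=5,stepmax=.04,turnmax=8.,open_=None):
    """rows (tool units) towards pos with tool straight down at yaw"""
    p=np.array(st["tcp_pos"]);R=Ro.from_euler("xyz",st["eef_rot"],degrees=True)
    goal=Ro.from_euler("xyz",[180,0,yaw],degrees=True); pos=np.asarray(pos)
    for i in range(n):
        d=pos-p; L=np.linalg.norm(d); d=d*min(1,stepmax/max(L,1e-9))
        dy=(R.inv()*goal).as_rotvec(degrees=True)
        a=np.linalg.norm(dy); w=dy*min(1,turnmax/max(a,1e-9))
        s=R.inv().apply(d)/.04; s=np.round(s,3); wv=np.round(w/8,3)
        print([s.tolist(),wv.tolist(),open_])
        p=p+R.apply(s*.04); R=R*Ro.from_rotvec(wv*8,degrees=True)
    print("left mm",np.round((pos-p)*1e3,1),"pose",np.round(R.as_euler("xyz",degrees=True),1))
def show(st):
    print(round(st["time_s"],2),"tcp",np.round(st["tcp_pos"],4),"rot",np.round(st["eef_rot"],2),"q",np.round(st["joints"],1),"F",np.round(st["contact_force"],2),"M",np.round(st["moment"],2),"w",round(st["gripper_width"]*1e3,2))
E
python3 - <<'E'
from h import *
from plant import r
st=r.get_state(); show(st)
# go via intermediate yaws to force the negative direction
plan(st,[.642,-.049,.2],-150,5,open_=70)
c=load("top0.npz")
a=onplane(c,348.75,275.6,.065);b=onplane(c,388.1,284.4,.065);print(a,b,np.linalg.norm(a-b),np.degrees(np.arctan2(*(a-b)[[1,0]]))-90)
o=np.array([.642,-.049]);y=np.radians(-8.3);ex=np.array([np.cos(y),np.sin(y)]);ey=np.array([-ex[1],ex[0]])
m=(a+b)[:2]/2-o;print(m@ex,m@ey)
E
```

```text
0.1 tcp [0.2483 0.6273 0.2427] rot [ 1.7992e+02 -1.0000e-02 -2.1590e+01] q [ 84.9  20.6   0.6  -0.  -70.1 -16.5] F [-0.17 -0.17 -0.13] M [-0.01  0.03  0.05] w 87.69
[[0.785, 0.617, 0.056], [0.0, -0.001, 1.0], 70]
[[0.863, 0.502, 0.055], [0.0, -0.001, 1.0], 70]
[[0.924, 0.377, 0.055], [0.0, -0.001, 1.0], 70]
[[0.968, 0.245, 0.055], [0.0, -0.001, 1.0], 70]
[[0.993, 0.108, 0.055], [0.0, -0.001, 1.0], 70]
left mm [ 293.3 -503.7  -31.8] pose [179.9  -0.  -61.6]
[0.53181293 0.00784253 0.065     ] [ 0.51753898 -0.07425921  0.065     ] 0.08333331756214964 -9.86268036855968
-0.11837479406677366 -0.0013102016296785528
```

Request:
apply_moves --targets '[[[0.78,0.62,0.06],[0,0,1],70],[[0.86,0.5,0.06],[0,0,1],70],[[0.92,0.38,0.06],[0,0,1],70],[[0.96,0.25,0.06],[0,0,1],70],[[0.99,0.11,0.06],[0,0,1],70]]'

```text
time_s: 0.6
tcp_pos: [0.3464, 0.4515, 0.2268]
eef_rot: [179.7, -0.3, -62.6]
contact_force: [0.7, 0.4, -0.2]
gripper_width: 0.0703
```

Run:
```python
from h import *
from plant import r
st=r.get_state(); show(st)
plan(st,[.642,-.049,.2],-170,5,open_=70)
```

```text
0.6 tcp [0.3464 0.4515 0.2268] rot [179.75  -0.25 -62.64] q [ 72.2  11.5 -14.1   0.  -64.7 -44.8] F [ 0.73  0.42 -0.24] M [ 0.11 -0.11 -0.02] w 70.31
[[0.997, -0.056, 0.05], [-0.001, -0.004, 1.0], 70]
[[0.98, -0.194, 0.05], [-0.001, -0.004, 1.0], 70]
[[0.943, -0.329, 0.049], [-0.001, -0.004, 1.0], 70]
[[0.888, -0.457, 0.049], [-0.001, -0.004, 1.0], 70]
[[0.816, -0.576, 0.048], [-0.0, -0.004, 1.0], 70]
left mm [ 194.  -328.5  -17.6] pose [ 179.9   -0.2 -102.6]
```

Request:
apply_moves --targets '[[[1,-0.06,0],[0,0,1],70],[[0.98,-0.19,0],[0,0,1],70],[[0.94,-0.33,0],[0,0,1],70],[[0.89,-0.46,0],[0,0,1],70],[[0.82,-0.57,0],[0,0,1],70]]'

```text
time_s: 1.1
tcp_pos: [0.4477, 0.2695, 0.2263]
eef_rot: [179.9, -0.5, -104.3]
contact_force: [1.3, 0.9, -0.3]
gripper_width: 0.0702
```

Run:
```python
from h import *
from plant import r
st=r.get_state(); show(st)
plan(st,[.642,-.049,.2],171.5,5,open_=70)
```

```text
1.1 tcp [0.4477 0.2695 0.2263] rot [ 179.91   -0.51 -104.29] q [ 52.7   7.1 -19.6   0.1 -63.7 -67. ] F [ 1.31  0.92 -0.34] M [ 0.19 -0.23 -0.03] w 70.25
[[0.696, -0.714, 0.075], [-0.004, -0.006, 1.0], 70]
[[0.59, -0.804, 0.074], [-0.004, -0.006, 1.0], 70]
[[0.473, -0.878, 0.074], [-0.003, -0.006, 1.0], 70]
[[0.346, -0.935, 0.073], [-0.003, -0.006, 1.0], 70]
[[0.212, -0.975, 0.072], [-0.004, -0.006, 1.0], 70]
left mm [  90.4 -148.2  -12.2] pose [-180.    -0.3 -144.3]
```

Request:
apply_moves --targets '[[[0.7,-0.71,0],[0,0,1],70],[[0.59,-0.8,0],[0,0,1],70],[[0.47,-0.88,0],[0,0,1],70],[[0.35,-0.94,0],[0,0,1],70],[[0.21,-0.98,0],[0,0,1],70]]'

```text
time_s: 1.6
tcp_pos: [0.5515, 0.0895, 0.2268]
eef_rot: [-179.8, -0.5, -146.0]
contact_force: [1.1, 0.1, 1.1]
gripper_width: 0.0703
```

Run:
```python
from h import *
from plant import r
st=r.get_state(); show(st)
plan(st,[.642,-.049,.2],171.5,5,open_=70)
```

```text
1.6 tcp [0.5515 0.0895 0.2268] rot [-179.77   -0.5  -145.96] q [ 29.5  10.5 -15.5   0.3 -64.5 -85.6] F [1.11 0.12 1.14] M [ 0.22 -0.25  0.07] w 70.3
[[0.014, -0.986, 0.164], [-0.01, -0.009, 1.0], 70]
[[-0.123, -0.979, 0.163], [-0.01, -0.009, 1.0], 70]
[[-0.258, -0.953, 0.161], [-0.009, -0.009, 1.0], 70]
[[-0.388, -0.908, 0.161], [-0.01, -0.009, 1.0], 70]
[[-0.097, -0.16, 0.03], [-0.009, -0.01, 1.0], 70]
left mm [ 0. -0. -0.] pose [-180.   -0.  174.]
```

Request:
apply_moves --targets '[[[0.01,-0.98,0.1],[0,0,1],70],[[-0.12,-0.98,0.1],[0,0,1],70],[[-0.26,-0.95,0.1],[0,0,1],70],[[-0.3,-0.7,0.1],[0,0,1],70],[[0,0,0],[0,0,0.3],70]]'

```text
time_s: 2.1
tcp_pos: [0.635, -0.0457, 0.2085]
eef_rot: [-179.5, -0.4, 177.7]
contact_force: [-1.3, 0.8, 0.4]
gripper_width: 0.0699
```

Run:
```python
from h import *
from plant import r
st=r.get_state(); show(st)
plan(st,[.642,-.049,.17],171.5,4,open_=70)
```

```text
2.1 tcp [ 0.635  -0.0457  0.2085] rot [-179.48   -0.44  177.71] q [  13.6   18.6   -7.1    0.4  -64.9 -106.1] F [-1.31  0.81  0.38] M [ 0.12 -0.12  0.02] w 69.9
[[-0.185, -0.067, 0.963], [-0.068, -0.051, 0.776], 70]
[[-0.0, -0.0, -0.0], [0.0, -0.0, 0.0], 70]
[[-0.0, -0.0, -0.0], [0.0, -0.0, 0.0], 70]
[[-0.0, -0.0, -0.0], [0.0, -0.0, 0.0], 70]
left mm [ 0. -0.  0.] pose [180.   -0.  171.5]
```

Request:
apply_moves --targets '[[[-0.15,-0.06,0.6],[-0.07,-0.05,0.7],70],[[0,0,0],[0,0,0],70],[[0,0,0],[0,0,0],70]]'

```text
time_s: 2.4
tcp_pos: [0.6408, -0.0507, 0.183]
eef_rot: [-180.0, -0.1, 171.8]
contact_force: [0.9, 0.6, 0.5]
gripper_width: 0.07
```

Run:
```python
from h import *
from plant import r
st=r.get_state(); show(st)
plan(st,[.642,-.049,.16],171.5,1,open_=70)
for n in("top","side"):
    c=r.capture(n); np.savez(f"{n}1.npz",**c)
    u,v=map(int,proj(c,[.642,-.049,.12])); print(u,v)
    cv2.imwrite(f"pics/{n}1.png",cv2.resize(c["img"][v-60:v+60,u-80:u+80],(800,600),interpolation=cv2.INTER_CUBIC))
```

```text
2.4 tcp [ 0.6408 -0.0507  0.183 ] rot [-1.7996e+02 -1.4000e-01  1.7184e+02] q [  12.8   20.1   -8.3   -0.   -61.8 -111. ] F [0.93 0.62 0.52] M [ 0.06 -0.16  0.02] w 69.96
[[-0.026, 0.046, 0.575], [-0.005, -0.017, 0.042], 70]
left mm [-0. -0.  0.] pose [180.   -0.  171.5]
380 218
310 187
```

View pics/side1.png

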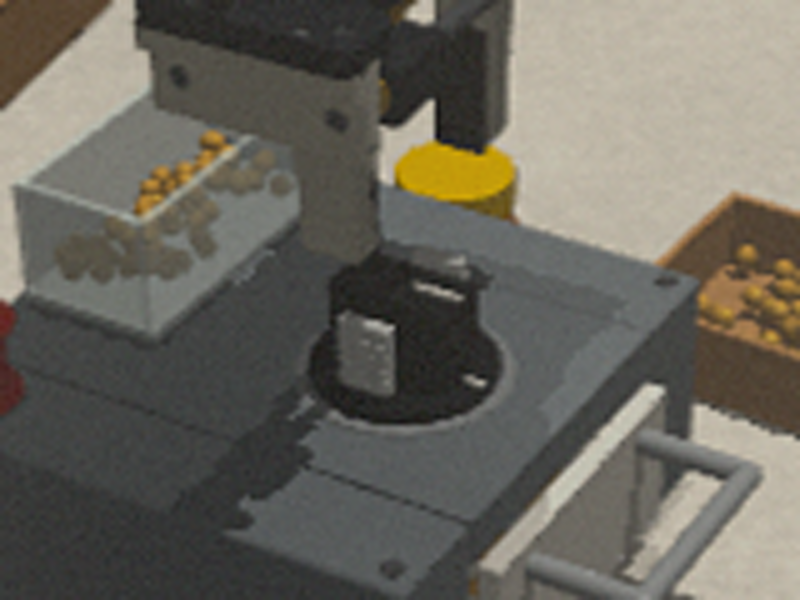

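The side view shows the open fingers straddling the dial block, which sits at about (400,330) in the crop. I'll descend slowly.

Request:
apply_moves --targets '[[[-0.03,0.04,0.4],[0,0,0],70],[[0,0,0.4],[0,0,0],70],[[0,0,0.35],[0,0,0],70],[[0,0,0.2],[0,0,0],70],[[0,0,0],[0,0,0],70]]'

```text
time_s: 3.0
tcp_pos: [0.6436, -0.0461, 0.1324]
eef_rot: [179.9, 0.2, 172.4]
contact_force: [0.0, -1.4, 0.5]
gripper_width: 0.07
```

Run:
```python
from h import *
from plant import r
st=r.get_state(); show(st)
plan(st,[.642,-.049,.1185],171.6,1,open_=70)
```

```text
3.0 tcp [ 0.6436 -0.0461  0.1324] rot [179.93   0.25 172.42] q [  13.2   22.6  -11.7    0.   -55.5 -110.8] F [ 0.04 -1.42  0.52] M [ 0.02 -0.15  0.05] w 70.03
[[0.031, -0.077, 0.347], [0.009, 0.031, 0.103], 70]
left mm [-0.  0. -0.] pose [-180.     0.   171.6]
```

Request:
apply_moves --targets '[[[0.03,-0.07,0.3],[0,0.03,0.1],64],[[0,0,0],[0,0,0],64],[[0,0,0],[0,0,0],64]]' --squeeze 10

```text
time_s: 3.3
tcp_pos: [0.6427, -0.0487, 0.1208]
eef_rot: [179.9, 0.1, 171.6]
contact_force: [1.0, -0.7, 0.2]
gripper_width: 0.0639
```

Run:
```python
from h import *
from plant import r
st=r.get_state(); show(st)
plan(st,[.642,-.049,.118],171.6,1,open_=70)
```

```text
3.3 tcp [ 0.6427 -0.0487  0.1208] rot [1.7992e+02 8.0000e-02 1.7161e+02] q [ 1.300e+01  2.330e+01 -1.230e+01 -1.000e-01 -5.430e+01 -1.113e+02] F [ 1.   -0.65  0.17] M [-0.02 -0.15  0.02] w 63.92
[[0.015, -0.009, 0.069], [0.01, 0.01, 0.002], 70]
left mm [-0. -0. -0.] pose [-180.     0.   171.6]
```

Request:
apply_moves --targets '[[[0,0,0.06],[0,0,0],58],[[0,0,0],[0,0,0],55],[[0,0,0],[0,0,0],55],[[0,0,0],[0,0,0],52]]'

```text
time_s: 3.7
tcp_pos: [0.6427, -0.0494, 0.1186]
eef_rot: [179.9, 0.1, 171.6]
contact_force: [-0.4, -0.2, -1.7]
gripper_width: 0.0529
```

Run:
```python
from h import *
from plant import r
st=r.get_state(); show(st)
print(Ro.from_euler("xyz",st["eef_rot"],degrees=True).inv().apply(st["contact_force"]))
```

```text
3.7 tcp [ 0.6427 -0.0494  0.1186] rot [1.7994e+02 1.0000e-01 1.7159e+02] q [  12.9   23.4  -12.4   -0.   -54.1 -111.3] F [-0.38 -0.2  -1.66] M [ 0.01 -0.22  0.03] w 52.93
[ 0.34839132 -0.25396775  1.65652933]
```

Request:
apply_moves --targets '[[[0,0,0],[0,0,0],50],[[0,0,0],[0,0,0],48],[[0,0,0],[0,0,0],46],[[0,0,0],[0,0,0],45]]'

```text
time_s: 4.1
tcp_pos: [0.6427, -0.0492, 0.1186]
eef_rot: [179.9, 0.1, 171.6]
contact_force: [0.4, -0.2, -1.4]
gripper_width: 0.0454
```

Run:
```python
from h import *
from plant import r
st=r.get_state(); show(st)
print(Ro.from_euler("xyz",st["eef_rot"],degrees=True).inv().apply(st["contact_force"]))
```

```text
4.1 tcp [ 0.6427 -0.0492  0.1186] rot [1.7992e+02 1.0000e-01 1.7160e+02] q [  12.9   23.4  -12.4   -0.   -54.1 -111.3] F [ 0.39 -0.23 -1.37] M [-0.15 -0.23  0.1 ] w 45.4
[-0.41425488 -0.17419571  1.37483182]
```

Request:
apply_moves --targets '[[[0,0,0],[0,0,0],43.5],[[0,0,0],[0,0,-0.5],43.5],[[0,0,0],[0,0,-0.5],43.5],[[0,0,0],[0,0,-0.5],43.5],[[0,0,0],[0,0,0],43.5]]'

```text
time_s: 4.6
tcp_pos: [0.6426, -0.0491, 0.1186]
eef_rot: [179.9, 0.1, -176.0]
contact_force: [-0.2, 0.1, -2.0]
gripper_width: 0.0435
```

Run:
```python
from h import *
from plant import r
st=r.get_state(); show(st)
print(Ro.from_euler("xyz",st["eef_rot"],degrees=True).inv().apply(st["contact_force"]))
```

```text
4.6 tcp [ 0.6426 -0.0491  0.1186] rot [ 1.7994e+02  1.1000e-01 -1.7601e+02] q [ 12.9  23.4 -12.4  -0.1 -54.1 -98.9] F [-0.18  0.08 -1.98] M [-0.07 -0.26  0.08] w 43.5
[0.17407555 0.0917633  1.97819523]
```

Request:
apply_moves --targets '[[[0,0,0],[0,0,-0.8],43.5],[[0,0,0],[0,0,-0.8],43.5],[[0,0,0],[0,0,-0.8],43.5],[[0,0,0],[0,0,-0.8],43.5],[[0,0,0],[0,0,-0.8],43.5]]'

```text
time_s: 5.1
tcp_pos: [0.6423, -0.0491, 0.1186]
eef_rot: [180.0, 0.1, -143.6]
contact_force: [0.1, -0.9, -1.0]
gripper_width: 0.0438
```

Run:
```python
from h import *
from plant import r
st=r.get_state(); show(st)
print(Ro.from_euler("xyz",st["eef_rot"],degrees=True).inv().apply(st["contact_force"]))
c=r.capture("side")
cv2.imwrite(f"pics/side2.png",cv2.resize(c["img"][127:247,230:390],(800,600),interpolation=cv2.INTER_CUBIC))
```

```text
5.1 tcp [ 0.6423 -0.0491  0.1186] rot [ 1.7998e+02  1.1000e-01 -1.4361e+02] q [ 12.9  23.4 -12.4  -0.1 -54.1 -66.5] F [ 0.14 -0.94 -1.01] M [-0.15 -0.07 -0.02] w 43.83
[ 0.44653749 -0.83491221  1.00778474]
```

View pics/side2.png

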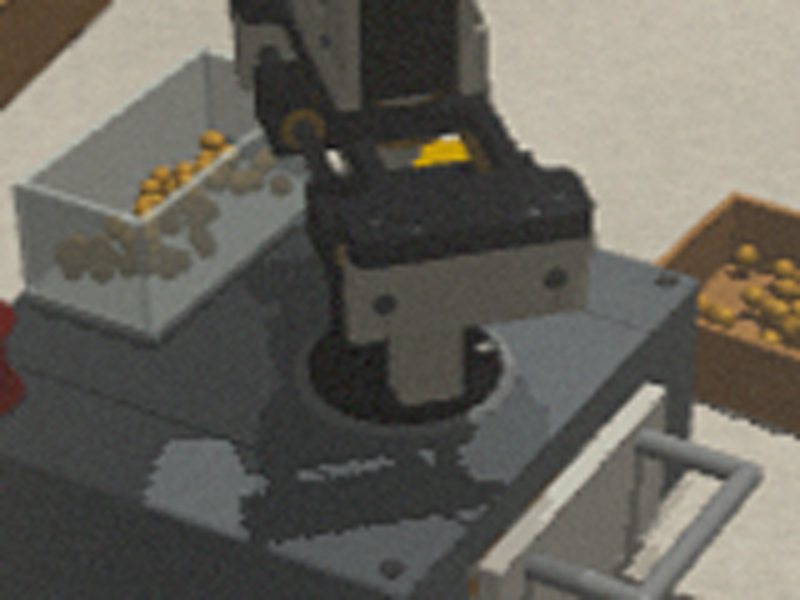

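The pointer mark has moved to about (487,347) in the crop, so the dial is following. Turn so far is about 0.78 rad. Next I'll search for the notch with a light squeeze.

Request:
apply_moves --targets '[[[0,0,0],[0,0,-0.4],43.5],[[0,0,0],[0,0,0],43.5]]'

```text
time_s: 5.35
tcp_pos: [0.6423, -0.0491, 0.1186]
eef_rot: [180.0, 0.1, -140.3]
contact_force: [0.5, 0.4, -2.2]
gripper_width: 0.0435
```

Request:
apply_moves --targets '[[[0,0,0],[0,0,0],43.5],[[0,0,0],[0,0,0],43.5],[[0,0,0],[0,0,0],43.5]]' --squeeze 3

```text
time_s: 5.65
tcp_pos: [0.6427, -0.0493, 0.1188]
eef_rot: [-180.0, 0.1, -140.8]
contact_force: [0.9, -1.3, -2.2]
gripper_width: 0.0477
```

At 3 N the tabs sit on the ring at about 47.5 mm, so I'll turn slowly under this light hold.

Request:
apply_moves --targets '[[[0,0,0],[0,0,-0.3],43.5],[[0,0,0],[0,0,0],43.5],[[0,0,0],[0,0,-0.3],43.5],[[0,0,0],[0,0,0],43.5]]'

```text
time_s: 6.05
tcp_pos: [0.6427, -0.0493, 0.1188]
eef_rot: [-180.0, 0.1, -136.3]
contact_force: [1.2, -1.4, -2.2]
gripper_width: 0.0475
```

Request:
apply_moves --targets '[[[0,0,0],[0,0,-0.3],43.5],[[0,0,0],[0,0,0],43.5],[[0,0,0],[0,0,-0.3],43.5],[[0,0,0],[0,0,0],43.5]]'

```text
time_s: 6.45
tcp_pos: [0.6427, -0.0492, 0.1188]
eef_rot: [-180.0, 0.1, -131.9]
contact_force: [0.2, -1.5, -1.8]
gripper_width: 0.0476
```

Request:
apply_moves --targets '[[[0,0,0],[0,0,-0.3],43.5],[[0,0,0],[0,0,0],43.5],[[0,0,0],[0,0,0],43.5]]'

```text
time_s: 6.75
tcp_pos: [0.6428, -0.0491, 0.1188]
eef_rot: [-180.0, 0.1, -129.9]
contact_force: [0.3, -0.8, -1.4]
gripper_width: 0.0486
```

Request:
apply_moves --targets '[[[0,0,0],[0,0,0],43.5],[[0,0,0],[0,0,0],43.5]]'

```text
time_s: 6.95
tcp_pos: [0.6429, -0.049, 0.1188]
eef_rot: [-180.0, 0.1, -130.1]
contact_force: [0.7, -0.7, -2.4]
gripper_width: 0.0487
```

Run:
```python
from h import *
from plant import r
st=r.get_state(); show(st)
c=r.capture("side")
cv2.imwrite(f"pics/side3.png",cv2.resize(c["img"][160:240,250:357],(800,600),interpolation=cv2.INTER_CUBIC))
```

```text
6.95 tcp [ 0.6429 -0.049   0.1188] rot [-1.7995e+02  1.4000e-01 -1.3010e+02] q [ 12.9  23.4 -12.4  -0.1 -54.1 -53. ] F [ 0.66 -0.68 -2.4 ] M [-0.21 -0.36  0.1 ] w 48.67
```

View pics/side3.png

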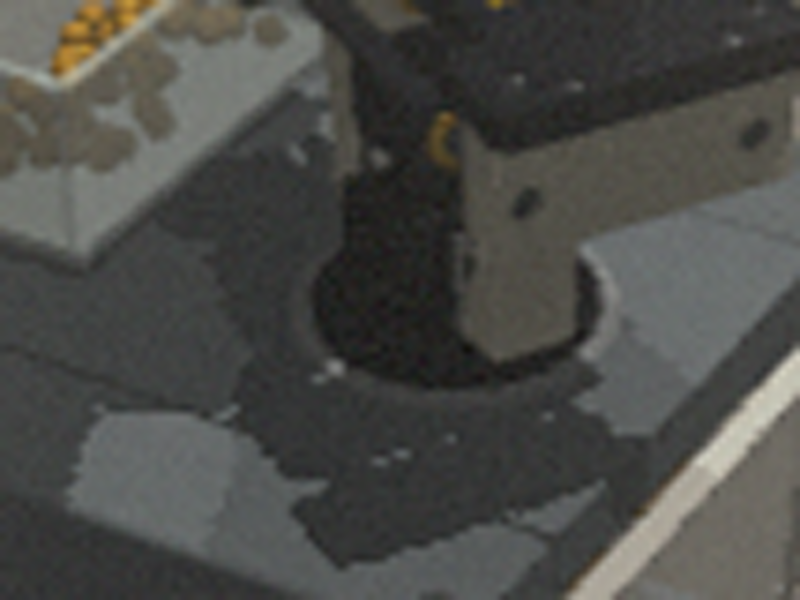

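The width rose by 1.2 mm without a full spring-out, so the dial is lagging under the light hold. I'll firm up to realign it, then test lightly again.

Request:
apply_moves --targets '[[[0,0,0],[0,0,0],43.5],[[0,0,0],[0,0,0],43.5],[[0,0,0],[0,0,0],43.5]]' --squeeze 10

```text
time_s: 7.3
tcp_pos: [0.6426, -0.0489, 0.1188]
eef_rot: [-180.0, 0.1, -130.2]
contact_force: [0.4, 0.2, -0.9]
gripper_width: 0.0436
```

Request:
apply_moves --targets '[[[0,0,0],[0,0,0],43.5],[[0,0,0],[0,0,0],43.5],[[0,0,0],[0,0,0],43.5]]' --squeeze 3

```text
time_s: 7.6
tcp_pos: [0.6429, -0.049, 0.1189]
eef_rot: [-179.9, 0.2, -130.2]
contact_force: [0.2, -0.3, -1.4]
gripper_width: 0.048
```

Request:
apply_moves --targets '[[[0,0,0],[0,0,0],43.5],[[0,0,0],[0,0,-0.5],43.5],[[0,0,0],[0,0,0],43.5]]' --squeeze 10

```text
time_s: 7.9
tcp_pos: [0.6426, -0.0489, 0.1189]
eef_rot: [-180.0, 0.1, -126.1]
contact_force: [1.0, -0.9, -1.3]
gripper_width: 0.0436
```

Request:
apply_moves --targets '[[[0,0,0],[0,0,0],43.5],[[0,0,0],[0,0,0],43.5],[[0,0,0],[0,0,0],43.5]]' --squeeze 3

```text
time_s: 8.2
tcp_pos: [0.6429, -0.0489, 0.1189]
eef_rot: [-179.9, 0.2, -126.3]
contact_force: [0.9, -1.0, -1.8]
gripper_width: 0.0562
```

The width jumped to 56.2 mm, so the tabs sprang out at about 1.08 rad. I'll open and check.

Request:
apply_moves --targets '[[[0,0,0],[0,0,0],70],[[0,0,0],[0,0,0],70],[[0,0,0],[0,0,0],70],[[0,0,-0.5],[0,0,0],70],[[0,0,-0.9],[0,0,0],70]]' --squeeze 10

```text
time_s: 8.7
tcp_pos: [0.6395, -0.0489, 0.171]
eef_rot: [179.6, -0.2, -126.4]
contact_force: [-0.2, 0.1, 0.2]
gripper_width: 0.07
```

Request:
apply_moves --targets '[[[0,0,-0.9],[0,0,0],50],[[0,0,-0.9],[0,0,0],30],[[0,0,0],[0,0,0],10],[[0,0,0],[0,0,0],0]]'

```text
time_s: 9.1
tcp_pos: [0.6416, -0.0489, 0.2513]
eef_rot: [179.9, 0.1, -126.4]
contact_force: [-0.2, -0.5, -0.9]
gripper_width: 0.0434
```

Run:
```python
from h import *
from plant import r
st=r.get_state(); show(st)
for n in("top","side"):
    c=r.capture(n); np.savez(f"{n}4.npz",**c)
    u,v=map(int,proj(c,[.642,-.049,.12]))
    cv2.imwrite(f"pics/{n}4.png",cv2.resize(c["img"][v-60:v+60,u-80:u+80],(800,600),interpolation=cv2.INTER_CUBIC))
```

```text
9.1 tcp [ 0.6416 -0.0489  0.2513] rot [ 1.7994e+02  8.0000e-02 -1.2644e+02] q [ 12.9  17.4  -2.9  -0.1 -69.7 -49.3] F [-0.24 -0.47 -0.91] M [ 0.07 -0.08  0.02] w 43.36
```

View pics/side4.png

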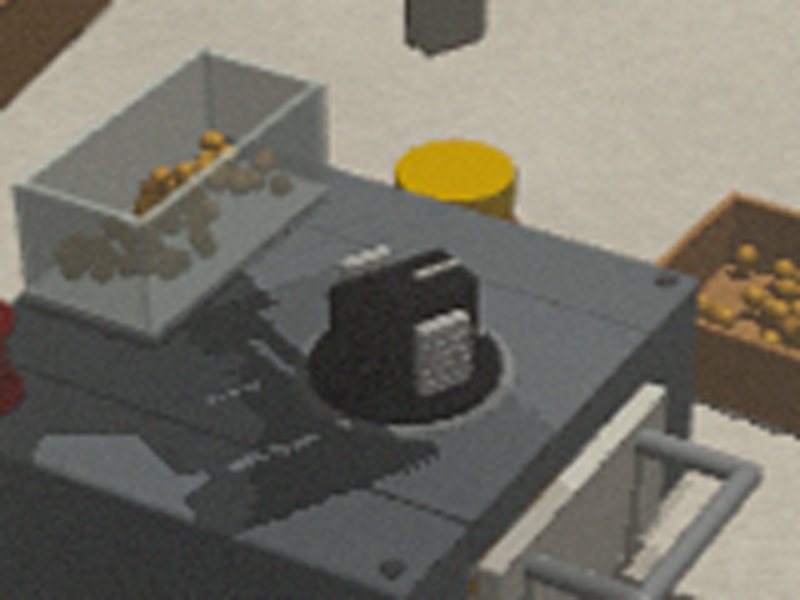

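View pics/top4.png

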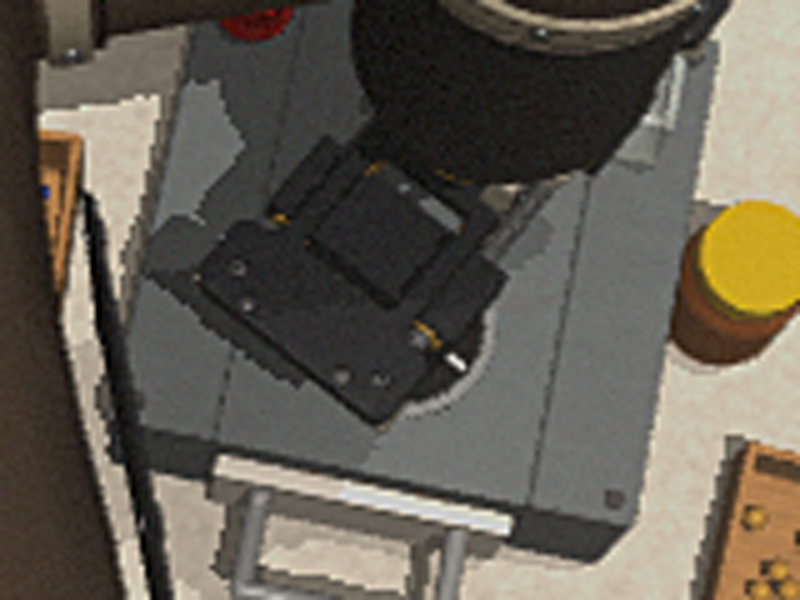

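The side view shows both tab tops clear of the block, the far one at (365,257) and the near one at (442,318) in the crop. I'll check their spacing and locate the handle precisely.

Run:
```python
from h import *
c=load("side4.npz"); im=c["img"]; g=im.min(2)
u0,v0=map(int,proj(c,[.642,-.049,.12])); print(u0,v0)
m=np.zeros(g.shape,np.uint8); m[165:220,285:335]=g[165:220,285:335]>85
k,l,st,ce=cv2.connectedComponentsWithStats(m)
for i in range(1,k):
    if st[i,4]>5: print(ce[i],st[i],np.round(onplane(c,*ce[i],.128),4),np.round(byz(c,*ce[i]),4))
# tops by depth: points with z .126-.13 near dial
P=[];Q=[]
for v in range(165,225):
    for u in range(280,340):
        p=byz(c,u,v)
        if .1245<p[2]<.1305 and np.hypot(p[0]-.642,p[1]+.049)<.045 and g[v,u]>70: P.append(p);Q.append((u,v))
P=np.array(P); 
ang=np.radians(-8.3+62); ey=np.array([-np.sin(ang),np.cos(ang)])
t=(P[:,:2]-[.642,-.049])@ey; print(np.round(np.sort(t)*1e3,1))
# handle in both first views
o=np.array([.642,-.049]);yw=np.radians(-8.4);ex=np.array([np.cos(yw),np.sin(yw)]);e2=np.array([-ex[1],ex[0]])
for n in("top0.npz","side0.npz"):
    c=load(n); L=[]
    for v in range(480):
        for u in range(250,460):
            if c["z_map"][v,u]<=0: continue
            p=byz(c,u,v); q=p[:2]-o; X,Y=q@ex,q@e2
            if .055<p[2]<.075 and -.14<X<-.07 and abs(Y)<.06: L.append((X,Y,p[2]))
    L=np.array(L); b=L[(L[:,0]<-.105)&(abs(L[:,1])<.03)]; print(n,len(L),len(b),np.median(b,0),b.min(0),b.max(0), np.polyfit(b[:,1],b[:,0],1)); print(L[:,1].min(),L[:,1].max(), L[:,0].max())
```

```text
310 187
[312.18101368 184.67176187] [ 285  165   50   55 1243] [ 0.6385 -0.0476  0.128 ] [ 0.6377 -0.0457  0.1294]
[318.57894737 194.65789474] [313 189  11  16  76] [ 0.6167 -0.0225  0.128 ] [ 0.6202 -0.0314  0.1216]
[-29.9 -28.4 -28.1 -27.6 -27.5 -27.  -26.7 -26.7 -25.5 -25.  -24.7 -24.6
 -24.5 -24.5 -24.4 -24.2 -24.1 -23.9 -23.9 -23.9 -23.8 -23.7 -23.5 -23.5
 -23.4 -22.9 -22.8 -22.8 -22.6 -22.4 -21.6 -11.6  -5.6  -4.9  -3.2  -2.9
  -1.3  -1.2  -1.1  -1.   -0.9  -0.9  -0.6   1.4  10.3  22.3  23.3  23.3
  23.5  23.6  23.8  24.1  24.4  24.7  24.8  24.9  25.2  25.2  25.2  25.7
  26.   26.1  26.3  26.5  26.6  26.6  26.7  26.7  27.   27.2  27.3  27.5
  27.6  28.1  28.1  28.4  28.6  28.7  28.8  29.   29.3  29.3  29.7  29.8
  31.1]
top0.npz 575 140 [-0.11824488  0.00052234  0.06660127] [-0.12295877 -0.02981876  0.05960215] [-0.11210994  0.02977316  0.0721347 ] [ 0.01015332 -0.11808177]
-0.059604645607791516 0.05922090145807565 -0.07004065671633168
side0.npz 768 134 [-0.11986767  0.00111991  0.06554661] [-0.1231408  -0.02970837  0.05930329] [-0.11288702  0.02966591  0.06998377] [ 0.01205893 -0.11935932]
-0.05909659313114798 0.059925171887812614 -0.07001698506954221
```

Tab centres are at about ±24.5 mm, so both tabs are fully out. Before reaching behind the bar I'll measure the finger shape from depth, to be sure the closed fingers fit.

Run:
```python
from h import *
for n,tp,rot in (("side1.npz",[.6408,-.0507,.183],[180,0,171.8]),("top1.npz",[.6408,-.0507,.183],[180,0,171.8]),("side4.npz",[.6416,-.0489,.2513],[180,0,-126.4])):
    c=load(n);T=c["camera_from_world"];v,u=np.mgrid[0:480,0:640];z=c["z_map"]
    d=np.stack([(u-c["cx"])/c["fx"],-(v-c["cy"])/c["fy"],-np.ones_like(z)],-1)*z[...,None]
    P=(d-T[:3,3])@T[:3,:3]; R=Ro.from_euler("xyz",rot,degrees=True).as_matrix()
    Q=((P-np.array(tp))@R)[z>0]*1e3
    Q=Q[(abs(Q[:,0])<110)&(abs(Q[:,1])<130)&(Q[:,2]<22)&(Q[:,2]>-140)]
    for a in range(-130,22,8):
        q=Q[(Q[:,2]>=a)&(Q[:,2]<a+8)]
        if len(q)>8: print(n,a,len(q),"x",np.round(np.percentile(q[:,0],[2,98])),"y",np.round(np.percentile(q[:,1],[2,98])))
```

```text
side1.npz -130 181 x [-21.  23.] y [-35.  19.]
side1.npz -122 244 x [-20.  27.] y [-46.  19.]
side1.npz -114 216 x [-20.  27.] y [-49.  19.]
side1.npz -106 229 x [-20.  27.] y [-47.  19.]
side1.npz -98 1038 x [-34.  38.] y [-90.  97.]
side1.npz -90 679 x [-31.  40.] y [-82.  99.]
side1.npz -82 342 x [-36.  40.] y [-87.  97.]
side1.npz -74 527 x [-31.  40.] y [-82.  95.]
side1.npz -66 517 x [-34.  40.] y [-81.  91.]
side1.npz -58 341 x [-35.  40.] y [-82.  91.]
side1.npz -50 63 x [-34.  35.] y [-82.  90.]
side1.npz -42 34 x [-10.  12.] y [-52. -36.]
side1.npz -34 50 x [-9. 12.] y [-54.  57.]
side1.npz -26 99 x [-7. 12.] y [-51.  57.]
side1.npz -18 117 x [-9. 12.] y [-49.  56.]
side1.npz -10 107 x [-9. 13.] y [-49.  54.]
side1.npz -2 133 x [-10.  13.] y [-49.  53.]
side1.npz 6 119 x [-9. 13.] y [-49.  53.]
side1.npz 14 32 x [-10.  11.] y [-45.  50.]
top1.npz -98 1508 x [-34.  38.] y [-95.  93.]
top1.npz -90 240 x [-33.  39.] y [-94.  94.]
top1.npz -82 292 x [-33.  39.] y [-84.  83.]
top1.npz -74 514 x [-33.  39.] y [-69.  67.]
top1.npz -66 122 x [24. 39.] y [-85.  85.]
top1.npz -58 27 
[... 239 characters left out ...]
23.] y [-49.  18.]
side4.npz -98 1164 x [-39.  34.] y [-92.  97.]
side4.npz -90 704 x [-40.  29.] y [-82.  98.]
side4.npz -82 466 x [-40.  35.] y [-88.  96.]
side4.npz -74 674 x [-40.  30.] y [-83.  94.]
side4.npz -66 579 x [-40.  34.] y [-83.  90.]
side4.npz -58 403 x [-40.  36.] y [-83.  90.]
side4.npz -50 25 x [-36.  31.] y [-82.  88.]
side4.npz -42 36 x [-13. -10.] y [-40.  34.]
side4.npz -34 44 x [-13. -10.] y [-39.  34.]
side4.npz -26 90 x [-13.   7.] y [-37.  40.]
side4.npz -18 141 x [-13.   8.] y [-34.  39.]
side4.npz -10 135 x [-13.   9.] y [-34.  38.]
side4.npz -2 148 x [-13.   9.] y [-32.  37.]
side4.npz 6 132 x [-12.   9.] y [-33.  37.]
side4.npz 14 23 x [-11.   9.] y [-23.  34.]
```

Run:
```python
from h import *
from plant import r
st=r.get_state(); show(st)
plan(st,[.549,-.035,.2],171.6,8,stepmax=.02,open_=0)
```

```text
9.2 tcp [ 0.6417 -0.0491  0.251 ] rot [ 1.7995e+02  4.0000e-02 -1.2643e+02] q [ 12.9  17.4  -2.9  -0.1 -69.7 -49.3] F [-0.48 -0.12  0.32] M [ 0.08 -0.1  -0.04] w 35.61
[[0.205, 0.388, 0.239], [0.001, 0.0, 1.0], 0]
[[0.257, 0.356, 0.239], [0.001, 0.0, 1.0], 0]
[[0.304, 0.317, 0.239], [0.001, 0.0, 1.0], 0]
[[0.345, 0.272, 0.239], [0.001, 0.0, 1.0], 0]
[[0.38, 0.221, 0.239], [0.001, 0.0, 1.0], 0]
[[0.137, 0.055, 0.08], [0.001, 0.0, 1.0], 0]
[[0.0, 0.0, 0.0], [0.001, 0.0, 1.0], 0]
[[0.0, 0.0, 0.0], [0.002, 0.001, 0.747], 0]
left mm [-0.  0. -0.] pose [-180.    -0.   171.6]
```

Request:
apply_moves --targets '[[[0.2,0.39,0.2],[0,0,1],0],[[0.26,0.36,0.2],[0,0,1],0],[[0.3,0.32,0.2],[0,0,1],0],[[0.34,0.27,0.2],[0,0,1],0],[[0.38,0.22,0.2],[0,0,1],0]]'

```text
time_s: 9.7
tcp_pos: [0.5514, -0.0351, 0.2037]
eef_rot: [179.9, -0.5, -167.9]
contact_force: [0.3, -0.0, -0.2]
gripper_width: 0.0009
```

Request:
apply_moves --targets '[[[0,0,0],[0,0,1],0],[[0,0,0],[0,0,1],0],[[0,0,0],[0,0,0.5],0],[[0,0,0],[0,0,0],0]]'

```text
time_s: 10.1
tcp_pos: [0.5454, -0.0353, 0.1979]
eef_rot: [-179.7, -1.1, 171.1]
contact_force: [-0.4, -0.6, 0.7]
gripper_width: 0.0002
```

Run:
```python
from h import *
from plant import r
st=r.get_state(); show(st)
plan(st,[.549,-.035,.12],171.6,3,open_=0)
```

```text
10.1 tcp [ 0.5454 -0.0353  0.1979] rot [-179.7    -1.05  171.06] q [  16.7   11.2  -18.5   -0.2  -61.4 -115.5] F [-0.43 -0.6   0.68] M [-0.02 -0.29  0.01] w 0.22
[[-0.063, 0.017, 0.998], [-0.037, -0.132, -0.068], 0]
[[-0.042, 0.011, 0.949], [-0.0, 0.0, 0.0], 0]
[[-0.0, -0.0, 0.0], [-0.0, 0.0, 0.0], 0]
left mm [ 0. -0. -0.] pose [-180.     0.   171.6]
```

Request:
apply_moves --targets '[[[-0.06,0.01,0.7],[-0.03,-0.13,-0.07],0],[[-0.03,0,0.7],[0,0,0],0],[[0,0,0],[0,0,0],0],[[0,0,0],[0,0,0],0]]'

```text
time_s: 10.5
tcp_pos: [0.5481, -0.0359, 0.1393]
eef_rot: [-179.9, -0.1, 172.1]
contact_force: [0.7, 0.6, -0.2]
gripper_width: 0.0003
```

Run:
```python
from h import *
from plant import r
st=r.get_state(); show(st)
plan(st,[.549,-.035,.064],171.6,3,stepmax=.03,open_=0)
for n in("top","side"):
    c=r.capture(n); np.savez(f"{n}5.npz",**c)
    u,v=map(int,proj(c,[.53,-.035,.08]))
    cv2.imwrite(f"pics/{n}5.png",cv2.resize(c["img"][v-60:v+60,u-80:u+80],(800,600),interpolation=cv2.INTER_CUBIC))
```

```text
10.5 tcp [ 0.5481 -0.0359  0.1393] rot [-1.7987e+02 -1.0000e-01  1.7213e+02] q [ 1.670e+01  1.420e+01 -2.330e+01  1.000e-01 -5.270e+01 -1.147e+02] F [ 0.72  0.61 -0.16] M [ 0.02 -0.22 -0.03] w 0.27
[[-0.009, 0.012, 0.75], [-0.016, -0.012, 0.066], 0]
[[-0.008, 0.011, 0.75], [-0.0, -0.0, -0.0], 0]
[[-0.004, 0.006, 0.383], [-0.0, -0.0, -0.0], 0]
left mm [-0. -0.  0.] pose [-180.    -0.   171.6]
```

View pics/side5.png

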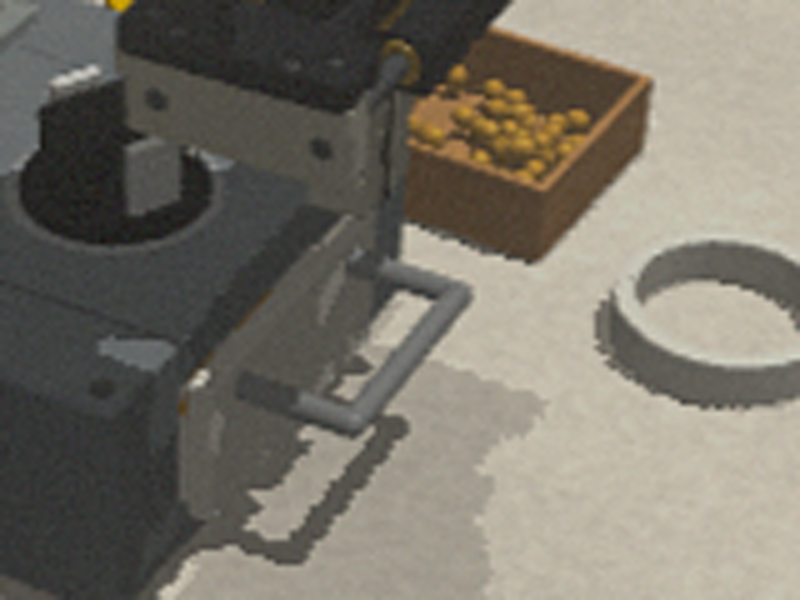

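The side view shows the closed fingers above the gap between the drawer front and the bar, and the bar itself free at about (410,350) in the crop. I'll descend and watch the force.

Request:
apply_moves --targets '[[[0,0.01,0.5],[0,0,0.06],0],[[0,0,0.4],[0,0,0],0],[[0,0,0],[0,0,0],0]]'

```text
time_s: 10.9
tcp_pos: [0.5512, -0.0349, 0.1072]
eef_rot: [180.0, 0.3, 171.7]
contact_force: [0.0, 0.3, -0.3]
gripper_width: 0.0001
```

Run:
```python
from h import *
from plant import r
st=r.get_state(); show(st)
plan(st,[.549,-.035,.064],171.6,3,stepmax=.03,open_=0)
```

```text
10.9 tcp [ 0.5512 -0.0349  0.1072] rot [179.96   0.34 171.7 ] q [ 1.680e+01  1.630e+01 -2.540e+01  1.000e-01 -4.800e+01 -1.152e+02] F [ 0.03  0.33 -0.3 ] M [-0.   -0.1   0.05] w 0.11
[[0.041, -0.008, 0.749], [0.005, 0.042, 0.012], 0]
[[0.016, -0.004, 0.332], [0.0, -0.0, -0.0], 0]
[[0.0, 0.0, -0.0], [0.0, -0.0, -0.0], 0]
left mm [-0.  0.  0.] pose [180.   -0.  171.6]
```

Request:
apply_moves --targets '[[[0.05,-0.01,0.4],[0,0.04,0],0],[[0,0,0.3],[0,0,0],0],[[0,0,0.2],[0,0,0],0],[[0,0,0],[0,0,0],0]]'

```text
time_s: 11.3
tcp_pos: [0.5514, -0.0346, 0.0725]
eef_rot: [179.9, 0.3, 171.8]
contact_force: [-0.5, -0.1, 0.3]
gripper_width: 0.0005
```

Run:
```python
from h import *
from plant import r
st=r.get_state(); show(st)
plan(st,[.549,-.035,.064],171.6,1,stepmax=.03,open_=0)
```

```text
11.3 tcp [ 0.5514 -0.0346  0.0725] rot [179.87   0.27 171.77] q [  16.7   18.9  -27.2   -0.   -43.5 -115. ] F [-0.47 -0.09  0.29] M [-0.01 -0.11 -0.01] w 0.54
[[0.058, -0.02, 0.211], [0.016, 0.034, 0.021], 0]
left mm [-0.  0.  0.] pose [-180.    -0.   171.6]
```

Request:
apply_moves --targets '[[[0.05,0,0.22],[0,0.03,0.02],0],[[0.1,0,0],[0,0,0],0],[[0.1,0,0],[0,0,0],0],[[0,0,0],[0,0,0],0]]'

```text
time_s: 11.7
tcp_pos: [0.5414, -0.0329, 0.0635]
eef_rot: [179.9, 0.1, 171.6]
contact_force: [0.1, 0.5, 1.7]
gripper_width: 0.0006
```

Request:
apply_moves --targets '[[[0.25,0,0],[0,0,0],0],[[0.25,0,0],[0,0,0],0],[[0.2,0,0],[0,0,0],0],[[0,0,0],[0,0,0],0]]'

```text
time_s: 12.1
tcp_pos: [0.5127, -0.0282, 0.0645]
eef_rot: [179.8, 0.3, 171.6]
contact_force: [0.2, 0.1, -0.5]
gripper_width: 0.0005
```

Run:
```python
from h import *
from plant import r
st=r.get_state(); show(st)
c=r.capture("side"); np.savez("side6.npz",**c)
u,v=map(int,proj(c,[.53,-.035,.08]))
cv2.imwrite("pics/side6.png",cv2.resize(c["img"][v-60:v+60,u-80:u+80],(800,600),interpolation=cv2.INTER_CUBIC))
```

```text
12.1 tcp [ 0.5127 -0.0282  0.0645] rot [179.79   0.28 171.63] q [ 1.87e+01  1.65e+01 -3.26e+01 -1.00e-01 -4.06e+01 -1.17e+02] F [ 0.16  0.13 -0.47] M [-0.01 -0.18 -0.02] w 0.51
```

View pics/side6.png

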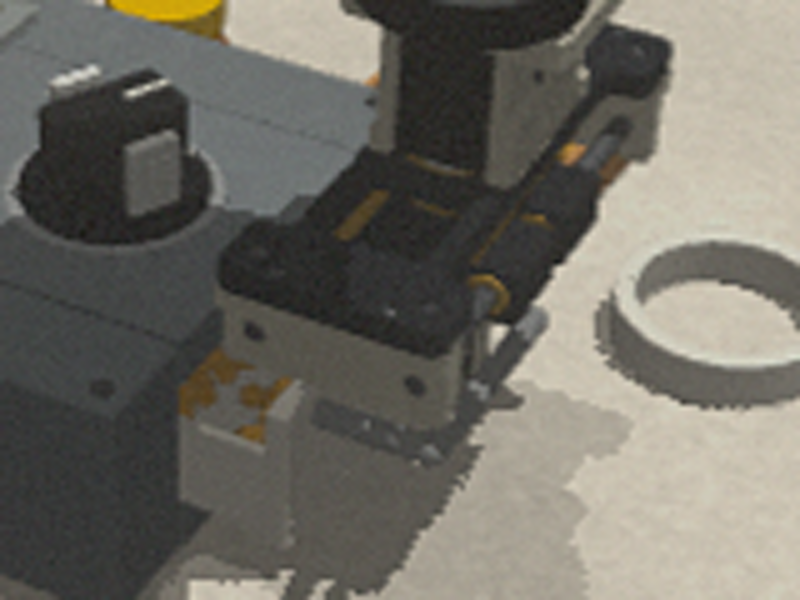

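The drawer is sliding out, with its beads visible at about (230,390) in the crop, and roughly 29 mm of travel done.

Request:
apply_moves --targets '[[[0.25,0,0.03],[0,0,0],0],[[0.25,0,0],[0,0,0],0],[[0.2,0,0],[0,0,0],0],[[0.15,0,0],[0,0,0],0],[[0,0,0],[0,0,0],0]]'

```text
time_s: 12.65
tcp_pos: [0.4779, -0.0224, 0.0639]
eef_rot: [179.7, 0.4, 171.7]
contact_force: [1.5, 0.3, -0.0]
gripper_width: 0.0006
```

```bash
cat >> h.py <<'E'
def sx(st):
    y=np.radians(-8.3); return (st["tcp_pos"][:2]-np.array([.6425,-.049]))@np.array([[np.cos(y),-np.sin(y)],[np.sin(y),np.cos(y)]])
E
python3 - <<'E'
from h import *
from plant import r
st=r.get_state(); show(st); print(sx(st))
E
```

```text
12.65 tcp [ 0.4779 -0.0224  0.0639] rot [179.73   0.44 171.67] q [  20.9   13.6  -37.1   -0.   -38.8 -119.2] F [ 1.5   0.31 -0.03] M [ 0.06 -0.35 -0.05] w 0.58
[-0.16676005  0.00252123]
```

Request:
apply_moves --targets '[[[0.2,0,0],[0,0,0],0],[[0.15,0,0],[0,0,0],0],[[0,0,0],[0,0,0],0]]'

```text
time_s: 12.95
tcp_pos: [0.4631, -0.0201, 0.0638]
eef_rot: [179.7, 0.5, 171.7]
contact_force: [0.9, 0.7, 1.5]
gripper_width: 0.0003
```

Run:
```python
from h import *
from plant import r
st=r.get_state(); show(st); print(sx(st))
```

```text
12.95 tcp [ 0.4631 -0.0201  0.0638] rot [179.72   0.46 171.68] q [  21.9   12.3  -38.9   -0.   -38.2 -120.3] F [0.94 0.68 1.5 ] M [ 0.07 -0.4   0.05] w 0.33
[-0.18172007  0.00266161]
```

Request:
apply_moves --targets '[[[0.06,0,0],[0,0,0],0],[[0.06,0,0],[0,0,0],0],[[0,0,0],[0,0,0],0]]'

```text
time_s: 13.25
tcp_pos: [0.4633, -0.0192, 0.0649]
eef_rot: [179.6, 1.0, 171.8]
contact_force: [0.2, 0.5, 0.3]
gripper_width: 0.0006
```

Request:
apply_moves --targets '[[[0.06,0,0],[0,0,0],0],[[0.06,0,0],[0,0,0],0],[[0,0,0],[0,0,0],0]]'

```text
time_s: 13.55
tcp_pos: [0.4633, -0.0185, 0.0657]
eef_rot: [179.6, 1.4, 171.9]
contact_force: [1.3, 0.7, -0.3]
gripper_width: 0.0005
```

Run:
```python
from h import *
from plant import r
st=r.get_state(); show(st); print(sx(st))
```

```text
13.55 tcp [ 0.4633 -0.0185  0.0657] rot [179.58   1.41 171.93] q [  22.5   11.7  -39.8    0.6  -37.1 -121. ] F [ 1.33  0.72 -0.27] M [-0.04 -0.33 -0.06] w 0.54
[-0.18174643  0.00435781]
```

Run:
```python
from h import *
from plant import r
o=np.array([.6425,-.049]);yw=np.radians(-8.4);ex=np.array([np.cos(yw),np.sin(yw)]);e2=np.array([-ex[1],ex[0]])
for n in("top","side"):
    c=r.capture(n); np.savez(f"{n}7.npz",**c)
    u,v=map(int,proj(c,[.5,-.03,.08]))
    cv2.imwrite(f"pics/{n}7.png",cv2.resize(c["img"][v-60:v+60,u-80:u+80],(800,600),interpolation=cv2.INTER_CUBIC))
```

```text
(no output)
```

View pics/side7.png

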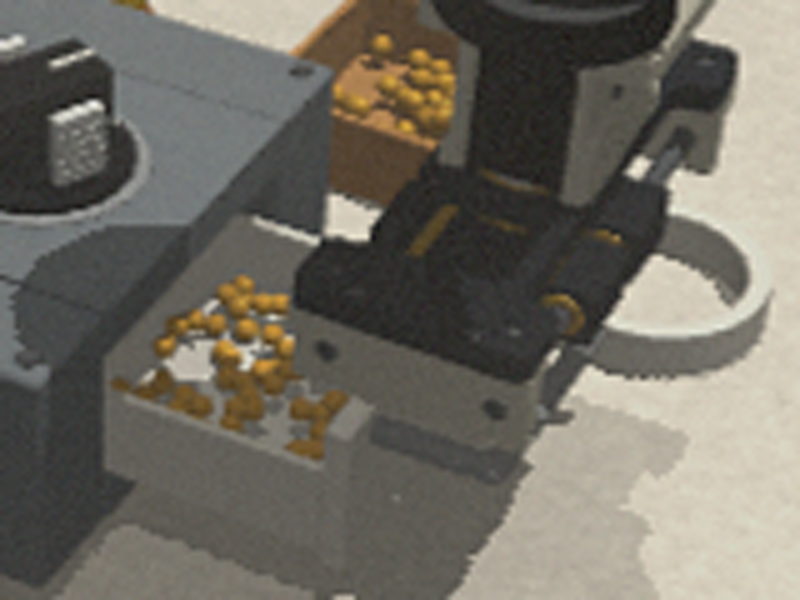

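View pics/top7.png

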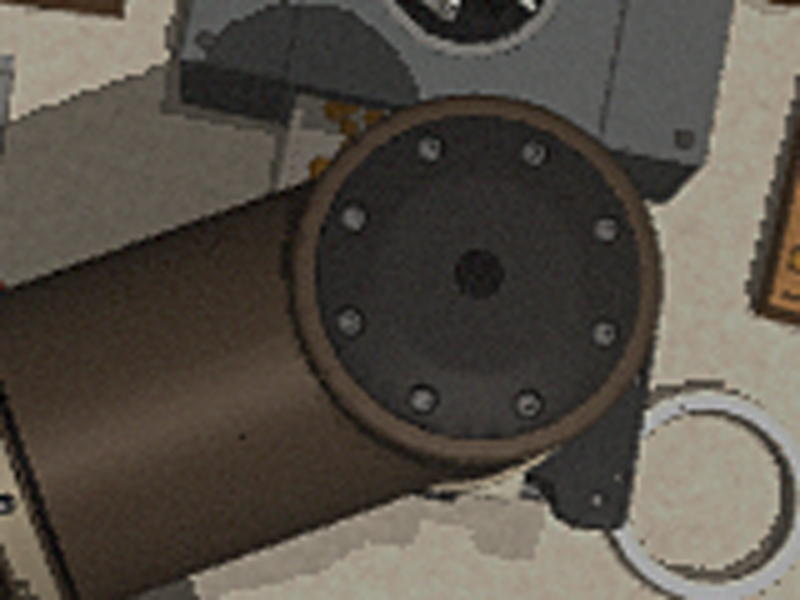

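The side view shows the drawer far out, beads exposed at about (230,370), and the TCP has stalled as it would at the stop. I'll back off the bar, straighten and lift.

Request:
apply_moves --targets '[[[-0.15,0,0],[0,0,0],0],[[0,0,0],[0,0,0],0],[[0,0,0],[0,0,0],0]]'

```text
time_s: 13.95
tcp_pos: [0.4672, -0.0198, 0.0651]
eef_rot: [179.7, 1.1, 171.9]
contact_force: [-0.2, 0.3, -0.5]
gripper_width: 0.0002
```

Run:
```python
from h import *
from plant import r
st=r.get_state(); show(st); print(sx(st))
plan(st,st["tcp_pos"]+[0,0,.1],171.7,3,open_=0)
```

```text
13.95 tcp [ 0.4672 -0.0198  0.0651] rot [179.66   1.13 171.88] q [  22.    12.2  -39.1    0.5  -37.6 -120.5] F [-0.2   0.31 -0.48] M [ 0.04 -0.14  0.02] w 0.21
[-0.17768009  0.00362274]
[[-0.02, 0.006, -1.0], [0.042, 0.142, 0.023], 0]
[[0.0, -0.0, -1.0], [0.0, -0.0, -0.0], 0]
[[0.0, -0.0, -0.5], [0.0, -0.0, -0.0], 0]
left mm [-0. -0. -0.] pose [180.   -0.  171.7]
```

Request:
apply_moves --targets '[[[-0.08,0,0],[0.04,0.14,0],0],[[0,0,-0.3],[0,0,0],0],[[0,0,-0.4],[0,0,0],0],[[0,0,-0.6],[0,0,0],0],[[0,0,-0.8],[0,0,0],0]]'

```text
time_s: 14.45
tcp_pos: [0.4647, -0.0217, 0.146]
eef_rot: [-179.7, -0.9, 171.8]
contact_force: [0.5, 0.9, -0.3]
gripper_width: 0.0005
```

Request:
apply_moves --targets '[[[0,0,-0.9],[0,0,0],0],[[0.5,0.8,-0.4],[0,0,0],0],[[0,0.9,0],[0,0,0],0],[[0,0.9,0],[0,0,0],0],[[0,0.9,0],[0,0,0],0]]'

```text
time_s: 14.95
tcp_pos: [0.4645, 0.1205, 0.2043]
eef_rot: [-179.9, -0.7, 171.4]
contact_force: [1.0, -1.2, -0.6]
gripper_width: 0.0004
```

Run:
```python
from h import *
from plant import r
st=r.get_state(); show(st); print(sx(st))
```

```text
14.95 tcp [0.4645 0.1205 0.2043] rot [-179.86   -0.74  171.35] q [  37.7    4.2  -25.8   -0.5  -60.6 -136.1] F [ 1.02 -1.18 -0.59] M [-0.03 -0.34  0.01] w 0.43
[-0.20057978  0.14204904]
```

Request:
apply_moves --targets '[[[0,0.9,0],[0,0,-0.6],0],[[0,0.9,0],[0,0,-0.6],0],[[0,0.9,0],[0,0,-0.6],0],[[0,0.9,0],[0,0,-0.6],0],[[0,0,0],[0,0,0],0]]'

```text
time_s: 15.45
tcp_pos: [0.4652, 0.2721, 0.2028]
eef_rot: [179.9, -1.0, -168.5]
contact_force: [-0.9, -0.5, -0.2]
gripper_width: 0.0003
```

Run:
```python
from h import *
from plant import r
st=r.get_state(); show(st)
o=np.array([.6425,-.049]);yw=np.radians(-8.4);ex=np.array([np.cos(yw),np.sin(yw)]);e2=np.array([-ex[1],ex[0]])
for n in("top","side"):
    c=r.capture(n); np.savez(f"{n}8.npz",**c); cv2.imwrite(f"pics/{n}8.png",c["img"])
    L=[]
    for v in range(480):
        for u in range(640):
            if c["z_map"][v,u]<=0: continue
            p=byz(c,u,v); q=p[:2]-o; X,Y=q@ex,q@e2
            if .05<p[2]<.075 and -.23<X<-.165 and abs(Y)<.03: L.append((X,Y,p[2]))
    if L: L=np.array(L); print(n,len(L),np.median(L,0),L.min(0),L.max(0))
    T=[]
    for v in range(480):
        for u in range(640):
            if c["z_map"][v,u]<=0: continue
            p=byz(c,u,v)
            if .1245<p[2]<.132 and np.hypot(p[0]-.642,p[1]+.049)<.035 and c["img"][v,u].min()>80: T.append(p[:2]-o)
    T=np.array(T)
    if len(T)<10: continue
    ang=np.radians(-8.3+62); ey=np.array([-np.sin(ang),np.cos(ang)]); t=T@ey
    A=T[t>15e-3].mean(0);B=T[t<-15e-3].mean(0);d=A-B;print("tabs",np.linalg.norm(d),np.degrees(np.arctan2(d[1],d[0]))-90+8.3)
```

```text
15.45 tcp [0.4652 0.2721 0.2028] rot [ 179.94   -0.96 -168.54] q [  50.7   10.1  -18.9   -0.7  -61.7 -128.9] F [-0.88 -0.55 -0.23] M [ 0.02 -0.16  0.02] w 0.31
top 143 [-0.19845884 -0.00039833  0.06660276] [-0.20333418 -0.02981623  0.0608566 ] [-0.19309298  0.02914646  0.0726755 ]
tabs 0.05013611507483776 61.38727794251834
side 140 [-0.19966021  0.00141119  0.06572842] [-0.20359416 -0.02987546  0.05914129] [-0.19321408  0.02998767  0.06912007]
tabs nan nan<stdin>:23: RuntimeWarning: Mean of empty slice.
  ret = um.true_divide(
```

View pics/top8.png

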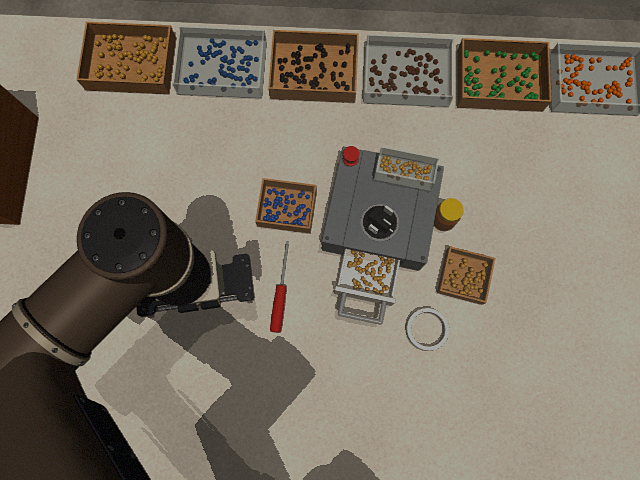

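View pics/side8.png

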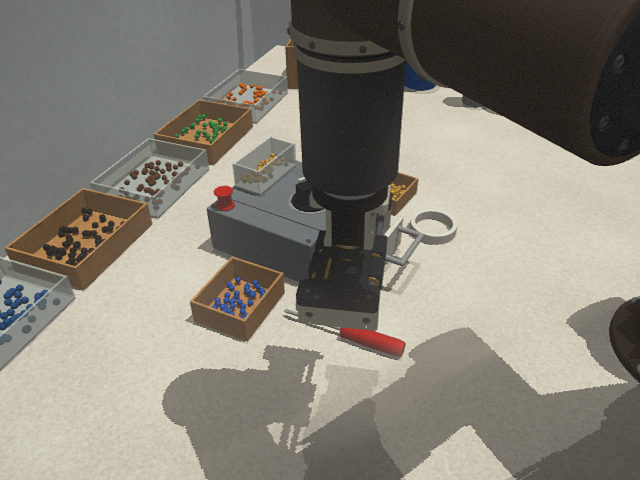

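The drawer bar moved 80 mm, tab centres are 50 mm apart (56 mm over the outer faces), the dial stands near 1.07 rad, and the bystanders at their original pixels look undisturbed. The arm is clear, so I'm handing in.

```bash
python3 -c "
from plant import r
print(r.close_job())"
```

```text
the job is handed in; nothing more can be done
None
```

The drawer is open at its stop and the dial is latched in its second notch. I handed the job in at about 15.5 s of the 54 s allowed; no verdict came back.

**What I did:**
- **Dial:** I pinched the tabs with a 10 N squeeze and turned the dial counter-clockwise. I found the notch by easing to 3 N at intervals; the finger opening jumped from about 48 mm to 56.2 mm at roughly 1.08 rad.
- **Drawer:** I hooked the handle from behind with closed fingers and pulled until the arm stalled. I then backed off, lifted clear and moved away.

**Last checks (camera):**
- **Tabs and dial:** In the top view the tab centres are 50 mm apart, so 56 mm over the outer faces, and the dial stands at about 1.07 rad. The side view of the tabs was blocked by the arm, but it had shown them out right after I released the dial.
- **Drawer:** The handle bar moved 80 mm in both views.
- **Bystanders:** They look unmoved in the before and after pictures; I compared them by eye only.

**What disagreed:**
- **Stop force:** When the arm stalled at the drawer stop, the wrist force read only 1 to 2 N and the tool tilted by about 1°. I relied on the measured travel, not on force, to confirm the stop.
- **Light turning:** Turning with only the 3 N squeeze let the dial lag a few degrees, so I did the last turns at 10 N and tested at 3 N after each.

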